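# Probe a weld seam and hold on the ring mark

## Robot

A 7-joint arm with a two-finger parallel gripper is mounted at the origin on a cart in front of the work surface, level with it; the furniture and walls round the work are solid. World frame = base frame: x ahead of the robot, y to its left, z up, the work surface at z = 0. Lengths are in m, angles in rad, forces in N, time in s.
With the tool pointing down it reaches from about 0.425 to 0.925 m from the base axis. Payload 6.8 kg.
Tool frame: the origin (TCP) lies on the front face of the gripper's body, between the roots of the fingers; the fingertips stand 73 mm ahead of it and the grasp point (between the pads) lies 54 mm ahead of it; z points along the fingers, y is the direction in which the jaws open and shut (so a half turn about z gives the same grasp; the last joint's range is limited). The gripper opens to 85 mm and grips with 20 to 120 N. Pads are 22 mm wide; open, the fingers measure 114 mm over their backs; the gripper's body (76 mm by 85 mm) begins 54 mm behind the grasp point. The pads swing forward as they close: fully open they stand 13 mm farther back than shut.
Start: joints at [-1.313, 0.477, 0.022, 1.555, -0.011, 1.109, -0.083], TCP at [0.241, 0.63, 0.304] pointing down, gripper open.
Joint ranges: [-2.96, 2.96], [-0.34, 2.1], [-1.41, 1.46], [0.24, 2.44], [-1.37, 4.51], [0.17, 1.92], [-2.96, 2.96]. Speed limits (rad/s): [2.39, 2.39, 3.14, 3.14, 3.14, 3.14, 3.14].

## Interface

Orientations are given as a rotation vector (axis times angle).
In Python, from bench import * gives the robot as it stands.
- The arm moves only by the tool jog_arm, never from a script. Its argument "plan" is a list of rows, each a list of 2 entries, a list of its own where there are three numbers: the shift along the world's x, y, z in cm, then the turn about the world's z in rad. In form: [[[tx, ty, tz], twist], ...]. A call has 1 to 12 rows; each row shifts and turns the commanded pose from where the row before left it; what a row does not reach is not made up. A row lasts 1/10 s, in which the tool goes at most 50 mm and 8.59 degrees, less where a joint would pass 70% of its speed; a pose out of reach is approached as far as the arm can. A call is refused whole if a number of a shift passes 5 or a number of a turn 0.15, either way. A call with a gripper value outside its range is refused whole. "hand" is the finger opening in cm, from 0 to 8.54, set as the call begins (left out, the last holds). The fingers move at their own pace and stop on an object; "grip_force" is the grip in N (left out, the last holds). Time passes only in rows, so rows that do not move let the fingers close. It gives the time, the measured TCP pose, the force and the opening at its end, in the units of the state.
- get_obs(): the state, without advancing time (a new reading comes with each control period).
- grab_frame(name): name is "side" or "top"; returns the picture (420x560x3 uint8, red, green, blue); there is no depth.
- get_calibration(name): a dict with "intrinsics" (3x3 intrinsics, pixels), "xyz" and "orientation" of the camera in the world. Camera axes: x right, y down, z forward; pixel columns grow to the right and rows downward; lengths in m; the calibration is good to about 2 mm. A picture is of the moment at which its call begins. get_calibration takes no time and is no camera call.
- hand_in(): hands the job in, once; it reports no verdict.
The state is a dict: "clock": time; "joints": joint angles; "qvel": joint speeds; "tau": joint torques, N m; "tcp_pos": TCP position; "orientation": TCP orientation; "contact_force": force on the tool from outside, world axes, zero at the start; "moment": the same for the moment, N m; "grip_width": finger opening in m.
Only numpy, scipy, OpenCV 4.12 (cv2) and the standard library are available. Lean on these libraries where they do the work, as an engineer would, in place of code of your own. Each camera call takes 0.05 s, during which the arm holds its last target. There are 200 camera calls.

## Task

Take the square-gripped, spring-tipped probe out of the tool stand, set it upright on the end of the weld seam that has the line scribed across it, and run it slowly along the seam (about 3 cm a second), lightly pressed and without lifting it off or leaving the seam, to the spot inside the ring mark at the other end. Finish holding it there: still gripped, upright, its tip resting on the ringed spot with the spring plunger pushed about half in, not let go. Leave the scriber and everything else on the bench alone.

Things in the scene. Friction and masses are not known exactly. Their poses are not given: they have to be found in the camera images.
- probe: Probe, 118 mm long, 0.1 kg, upright in the stand. Origin on its axis at the end of the fully extended tip, z up. Along z: plunger 0 to 20 mm, round nose (14 mm) to 45, square collar 28 x 28 mm 45 to 51 (its underside rests on the stand), black grip 18 x 18 mm 51 to 110 with flats facing x and y, cap to 118. Grip across the flats facing its y; the scriber (round, shorter) stands 70 mm off along x.
- probe_tip (a point): Lowest point of the probe's plunger (ball end 7 mm in diameter); moves with the plunger.
- probe_plunger (a joint): How far the plunger is pushed into the probe, m: 0 fully out, 0.010 hard in. Spring: about 0.7 N to start it, 2.5 N at 0.005, 4.2 N at 0.010. A dark ring round the plunger reaches the nose when it is half in (0.005).
- tool_stand: Fixed aluminium stand, 112 x 56 mm, top 50 mm above the bench, long along its x, with two through holes 18 mm in diameter at x = -35 and +35 mm that hold probe and scriber, either way round. Origin: centre of its underside. Lift a tool straight up 50 mm to clear it.
- weld_plate: Fixed weld sample: two steel plates (together 114 x 60 mm) butt-welded, on an aluminium base 126 x 72 mm. Upper face 20 mm above the bench; the nearly flush rippled seam, 6 mm wide, runs along the middle, along its x. At the middle of the long sides a dark strap and bolt stand 14 mm above the face, 22 mm off the seam. Origin: centre of its underside; it may be turned any way.
- seam_start (a point): Where the seam run starts: on the seam's upper face, 45 mm from the middle of the plate (plate x = -45 mm), where a straight line is scribed across the seam.
- seam_finish (a point): Where the seam run ends and the probe is held: on the seam's upper face, 45 mm from the middle of the plate (plate x = +45 mm), centre of a scribed ring 17 mm in diameter.
- scriber: Bystander: a scriber with a round black handle (18 mm) and round collar, standing in the stand's other hole, top 45 mm above the collar's underside (95 mm from its origin). Origin on its axis, z along it, 45 mm below the collar's underside.
- coupling_b0: Bystander: a chrome coupling, 33 mm in diameter and 46 mm high, standing on the bench. Origin: centre of its underside.
- adapter_b0: Bystander: a black adapter box, 64 x 43 x 26 mm with a plug stub (91 mm over all), lying on the bench. Origin: centre of its underside.
- adapter_b1: Bystander: a black adapter box, 64 x 43 x 26 mm with a plug stub (91 mm over all), lying on the bench. Origin: centre of its underside.
- adapter_b2: Bystander: a black adapter box, 64 x 43 x 26 mm with a plug stub (91 mm over all), lying on the bench. Origin: centre of its underside.
There are look-alikes about, which are no part of the job. What is shaped like the probe but pink is not meant.

How it is judged:
On the way, in this order (a step that is already met when the one before it is completed fails the run):
1. the probe is gripped and lifted clear of the stand (z of probe_tip in the frame of tool_stand above 0.053 m and contact force between the fingers and probe above 1 N and contact force between probe and tool_stand below 0.1 N), for 0.2 s.
2. its tip presses lightly, probe upright, on the seam at the scribed line (horizontal distance between probe_tip and seam_start below 0.008 m and contact force between probe and weld_plate between 0.3 and 8 N and angle between probe's own z axis and vertical below 0.16 rad), for 0.2 s.
3. it has run to the first third of the seam, lightly pressed and upright (x of probe_tip in the frame of weld_plate between -0.029 and -0.005 m and y of probe_tip in the frame of weld_plate between -0.008 and 0.008 m and contact force between probe and weld_plate between 0.3 and 8 N and angle between probe's own z axis and vertical below 0.16 rad), for 0.1 s.
4. it has run past the middle, lightly pressed and upright (x of probe_tip in the frame of weld_plate between 0.005 and 0.029 m and y of probe_tip in the frame of weld_plate between -0.008 and 0.008 m and contact force between probe and weld_plate between 0.3 and 8 N and angle between probe's own z axis and vertical below 0.16 rad), for 0.1 s.
At the end, for the whole second after the job is handed in: The fingers still grip the probe, upright within 8 degrees and still; its tip is within 7 mm of the centre of the ring, pressing on the plate with 0.4 to 6 N, plunger 1.8 to 8.5 mm in; the stand does not touch it (horizontal distance between probe_tip and seam_finish below 0.007 m and value of joint probe_plunger between 0.0018 and 0.0085 m and contact force between probe and weld_plate between 0.4 and 6 N and angle between probe's own z axis and vertical below 0.14 rad and contact force between the fingers and probe above 1 N and contact force between probe and tool_stand below 0.1 N and linear speed of probe below 0.01 m/s); the arm keeps its last pose, push and grip.
It fails at once if the probe is pressed hard on the plate (over 12 N) (contact force between probe and weld_plate above 12 N).
It fails at once if the probe is rushed (over 0.1 m/s) while touching the plate (contact force between probe and weld_plate above 0.3 N and linear speed of probe above 0.1 m/s).
It fails at once if the tip touches the plate more than 10 mm off the seam's centre line (contact force between probe and weld_plate above 0.3 N and (y of probe_tip in the frame of weld_plate above 0.01 m or y of probe_tip in the frame of weld_plate below -0.01 m)).
It fails at once if the tip is lifted off (2 to 15 mm above the seam) between the two marks (x of probe_tip in the frame of weld_plate between -0.033 and 0.033 m and y of probe_tip in the frame of weld_plate between -0.01 and 0.01 m and z of probe_tip in the frame of weld_plate between 0.022 and 0.035 m).
It fails at once if the scriber (over 12 mm) or another thing on the bench (over 20 mm) is moved (distance of scriber from where it was at the start of the episode above 0.012 m or distance of any of coupling_b0, adapter_b0, adapter_b1, adapter_b2 from where it was at the start of the episode above 0.02 m).
It also fails if it takes over 45 s, if anything falls off the work surface, if the arm or the gripper's body presses on something with over 40 N, if the wrist force passes 120 N, or if a joint passes its speed limit or range.

## Working session

There is one attempt and no reset: what is moved stays moved. The work goes in short steps, Python scripts to look and compute and a tool call to move; the robot and the scene stay as the last step left them, time stands still between calls to the robot, and variables do not carry over. Pictures are saved under pics/ and viewed, about 8 in all and at most 12, crops included, and the job is handed in when it is done.

Besides the shell and the picture viewer there is one more tool, called after "Call:" as name(argument=value, ...), one argument or row to a line, values as JSON. jog_arm: Moves the arm, as the interface text tells. Its arguments: {"type":"object","properties":{"plan":{"type":"array","items":{"type":"array"}},"hand":{"type":"number"},"grip_force":{"type":"number"}},"required":["plan"]}

```bash
mkdir -p pics; python3 - <<'E'
from bench import *
import cv2
for n in("side","top"):
    cv2.imwrite(f"pics/{n}0.png",grab_frame(n)[:,:,::-1]); c=get_calibration(n); print(n,c)
print(get_obs())
E
```

```text
side {'intrinsics': array([[426.1419217 ,   0.        , 289.83311536],
       [  0.        , 426.1419217 , 210.56085799],
       [  0.        ,   0.        ,   1.        ]]), 'xyz': array([0.43064295, 0.77885056, 0.48558924]), 'orientation': array([-0.21965169,  2.65672959, -1.47837159])}
top {'intrinsics': array([[544.83576868,   0.        , 274.2270874 ],
       [  0.        , 544.83576868, 208.3591924 ],
       [  0.        ,   0.        ,   1.        ]]), 'xyz': array([0.43791603, 0.08651198, 1.10098078]), 'orientation': array([-2.14984277,  2.17886238, -0.10536413])}
{'clock': 0.1, 'joints': array([-1.31315503,  0.47775381,  0.02233114,  1.55633108, -0.0114947 ,
        1.10929931, -0.08308419]), 'qvel': array([ 9.31457052e-04, -6.78294876e-04, -1.38879715e-03, -3.53282092e-03,
       -3.33420277e-04, -1.59951860e-03,  5.45463901e-05]), 'tau': array([ 5.20555564e-03, -5.97759748e+01,  1.61436148e+00, -2.81954634e+01,
        1.29078139e-02,  4.95762943e-03, -8.47073665e-06]), 'tcp_pos': array([0.24125931, 0.62997773, 0.3030073 ]), 'orientation': array([-5.71199864e-01, -3.08904235e+00,  2.59713069e-03]), 'contact_force': array([0.7600798 , 0.86258667, 0.44704921]), 'moment': array([ 0.00282472, -0.0140506 , -0.0117692 ]), 'grip_width': 0.08554278253642852}
```

View pics/top0.png

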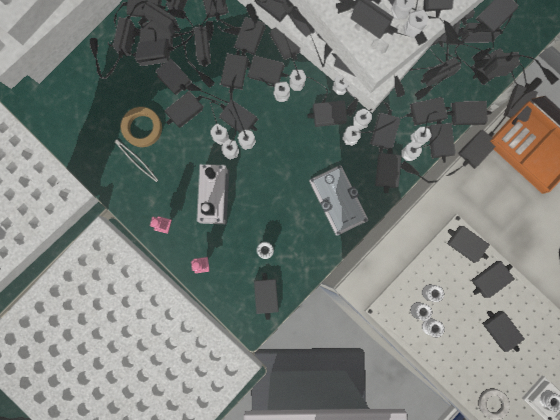

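View pics/side0.png

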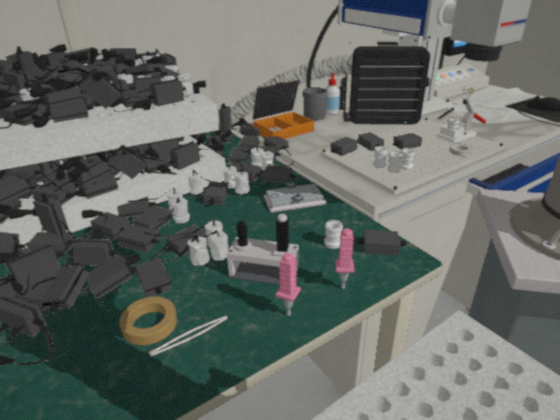

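The top view shows the stand at about (211,194), with tools at about (210,173) and (208,209). The plate is at about (339,200), and the pink look-alikes are at (160,225) and (200,266). In the side view, the tall tool with the cap at (282,232) fits the probe and the shorter one at (242,233) fits the scriber. I'll confirm this in one enlarged crop.

```bash
cat > h.py <<'E'
import numpy as np
from bench import *
from scipy.spatial.transform import Rotation as R
def ray(n,u,v):
    c=get_calibration(n);d=R.from_rotvec(c["orientation"]).as_matrix()@np.linalg.inv(c["intrinsics"])@[u,v,1]
    return c["xyz"],d
def at(n,u,v,z):
    o,d=ray(n,u,v);return o+d*(z-o[2])/d[2]
def pix(n,p):
    c=get_calibration(n);q=c["intrinsics"]@(R.from_rotvec(c["orientation"]).as_matrix().T@(np.array(p)-c["xyz"]));return q[:2]/q[2]
E
python3 - <<'E'
import cv2,numpy as np
from h import *
t=cv2.imread("pics/top0.png");s=cv2.imread("pics/side0.png")
z=lambda i,x0,y0,w,h,f:cv2.resize(i[y0:y0+h,x0:x0+w],None,fx=f,fy=f,interpolation=cv2.INTER_CUBIC)
a=z(t,180,155,65,75,6);b=z(t,305,155,68,85,6)
c=z(s,215,200,100,90,4);d=z(s,255,180,80,40,4)
def pad(i,w,h): o=np.zeros((h,w,3),np.uint8);o[:i.shape[0],:i.shape[1]]=i;return o
cv2.imwrite("pics/c1.png",np.hstack([pad(a,392,510),pad(b,408,510)]))
cv2.imwrite("pics/c2.png",np.hstack([c,pad(d,320,360)]))
for u,v in[(211,194),(210,173),(208,209)]:print(at("top",u,v,.05))
print(at("top",339,200,.02),pix("top",[0.241,.63,0]))
E
```

```text
[0.57789951 0.21601179 0.05      ]
[0.61931787 0.21793088 0.05      ]
[0.54862025 0.2218668  0.05      ]
[ 0.56622997 -0.03602459  0.02      ] [  5.19624111 369.0822624 ]
```

View pics/c1.png

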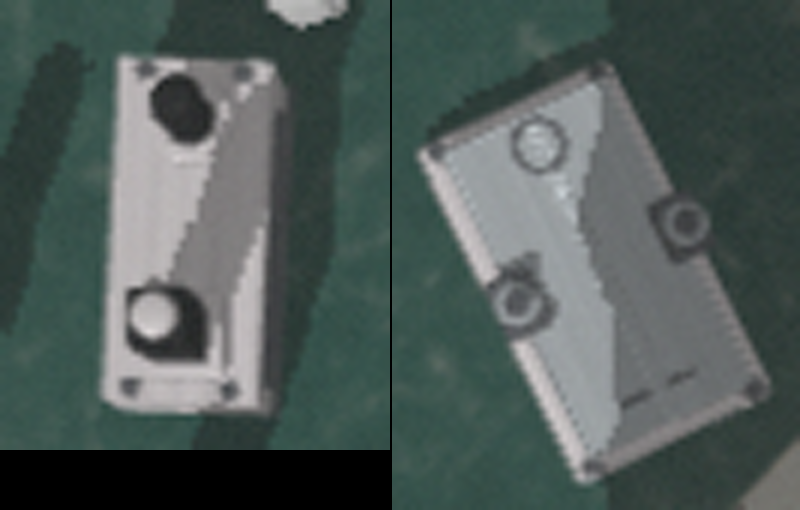

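View pics/c2.png

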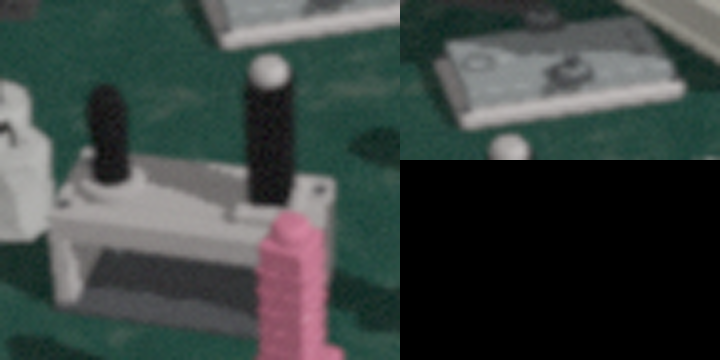

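The crops confirm it. The nearer tool (top ~(206,208)) has a square grip and collar and a light cap, so it is the probe. The far one (210,173) is round and shorter, so it is the scriber. The ring is at the plate's far end (~(330,179)) and the scribed line at the near end (~(349,220)).

```bash
python3 - <<'E'
from h import *
A=lambda x,y,z:at("top",180+(x+.5)/6-.5,155+(y+.5)/6-.5,z)
B=lambda x,y,z:at("top",305+(x-392+.5)/6-.5,155+(y+.5)/6-.5,z)
S=[A(*p,.05) for p in[(147,68),(243,72),(130,387),(231,390)]]
c=np.mean(S,0);ax=(S[0]+S[1]-S[2]-S[3]);ax/=np.linalg.norm(ax);print("stand",c,ax,np.degrees(np.arctan2(ax[1],ax[0])))
print("probe,scriber",c-.035*ax,c+.035*ax)
print("cap top-view z=.121",A(153,314,.121))
# triangulate
o1,d1=ray("top",180+153.5/6-.5,155+314.5/6-.5);o2,d2=ray("side",215+270.5/4-.5,200+72.5/4-.5)
M=np.c_[d1,-d2];k=np.linalg.lstsq(M,o2-o1,rcond=None)[0];print("tri",o1+k[0]*d1,o2+k[1]*d2)
r=B(540,145,.02);l=B(658,388,.02);print("ring,line",r,l,np.linalg.norm(r-l))
print("line seg ang",B(695,373,.02)-B(622,402,.02))
print("side ring/view",at("side",255+(480+.5-400)/4-.5,180+62.5/4-.5,.02))
P=[B(*p,.014) for p in[(600,72),(437,151),(755,388),(594,467)]];print("base c",np.mean(P,0),P[0]+P[1]-P[2]-P[3])
s=[B(*p,.034) for p in[(685,223),(518,303)]];print("strap",np.mean(s,0),s[0]-s[1])
print(R.from_rotvec(get_obs()["orientation"]).as_matrix().round(3))
E
```

```text
stand [0.58054148 0.2162438  0.05      ] [ 0.99893991 -0.04603318  0.        ] -2.638439508086332
probe,scriber [0.54557859 0.21785497 0.05      ] [0.61550438 0.21463264 0.05      ]
cap top-view z=.121 [0.5450077  0.21800797 0.121     ]
tri [0.54526008 0.21831787 0.11869046] [0.54441173 0.2182154  0.11858401]
ring,line [ 0.60939476 -0.01758603  0.02      ] [ 0.52741225 -0.05474756  0.02      ] 0.09001173569500308
line seg ang [ 0.00931162 -0.02443123  0.        ]
side ring/view [ 0.60840786 -0.02017948  0.02      ]
base c [ 0.5682576  -0.03596132  0.014     ] [0.21439216 0.09890151 0.        ]
strap [ 0.56771045 -0.03553187  0.034     ] [ 0.02570274 -0.05547942  0.        ]
[[-0.934  0.358 -0.   ]
 [ 0.358  0.934 -0.002]
 [-0.    -0.002 -1.   ]]
```

Stand, cap triangulation and plate geometry all agree: ring to line is 90.0 mm, the probe is at (0.545, 0.218) and the seam direction is about 24.5°. Next I approach above the probe and turn 0.32 rad.

Call:
jog_arm(
  plan=[
    [[2.5,-3.4,0],0.027],
    [[2.5,-3.4,0],0.027],
    [[2.5,-3.4,0],0.027],
    [[2.5,-3.4,0],0.027],
    [[2.5,-3.4,0],0.027],
    [[2.5,-3.4,0],0.027],
    [[2.5,-3.4,0],0.027],
    [[2.5,-3.4,0],0.027],
    [[2.5,-3.4,0],0.027],
    [[2.5,-3.4,0],0.027],
    [[2.5,-3.4,0],0.027],
    [[2.5,-3.4,0],0.023],
  ],
  hand=8.54,
  grip_force=40,
)

```text
clock: 1.3
tcp_pos: [0.542, 0.2208, 0.3036]
orientation: [-0.07, -3.14, 0.0]
contact_force: [0.7, -0.2, -0.0]
grip_width: 0.0856
```

Call:
jog_arm(
  plan=[
    [[0,0,0],0],
    [[0,0,0],0],
    [[0,0,0],0],
  ],
)

```text
clock: 1.6
tcp_pos: [0.5406, 0.2235, 0.3035]
orientation: [-0.07, -3.14, -0.001]
contact_force: [-0.0, 0.7, 0.9]
grip_width: 0.0853
```

Call:
jog_arm(
  plan=[
    [[0.4,-0.5,-2],0],
    [[0,0,-2],0],
    [[0,0,-2],0],
    [[0,0,-2],0],
    [[0,0,-2],0],
    [[0,0,0],0],
    [[0,0,0],0],
    [[0,0,0],0],
  ],
)

```text
clock: 2.4
tcp_pos: [0.5458, 0.2183, 0.2051]
orientation: [0.07, 3.139, 0.002]
contact_force: [0.1, 0.2, -0.6]
grip_width: 0.0854
```

```bash
python3 - <<'E'
from h import *
import cv2
o=get_obs();print(o["tcp_pos"],o["orientation"],o["contact_force"])
s=grab_frame("side");print(get_obs()["tcp_pos"],get_obs()["contact_force"],pix("side",[.545,.218,.123]))
cv2.imwrite("pics/s1.png",cv2.resize(s[110:290,180:380,::-1],None,fx=3.3,fy=3.3))
E
```

```text
[0.54575118 0.21831039 0.20510188] [7.03233224e-02 3.13934601e+00 1.75214686e-03] [ 0.0713627   0.2280218  -0.64425406]
[0.54587732 0.21814323 0.20520614] [-0.16603769 -0.3351453   0.88906798] [281.72825463 215.18427799]
```

View pics/s1.png

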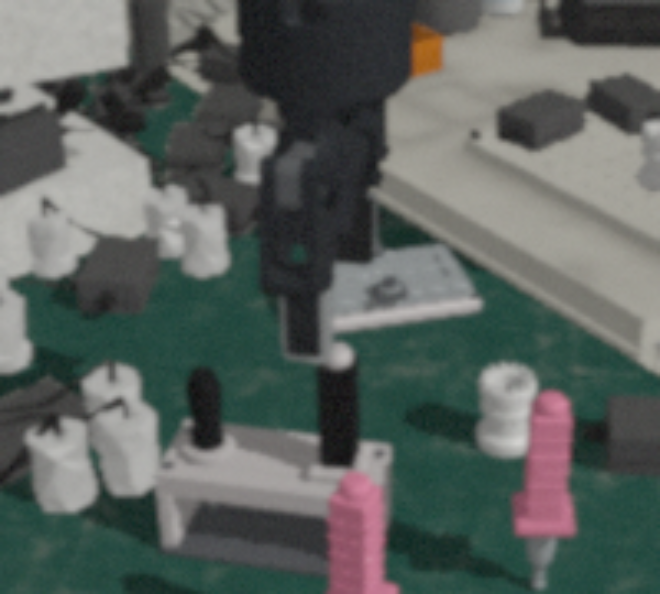

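The side crop shows the open gripper above the probe, its near fingertip at crop (305,355) and the cap at (340,355), lined up as planned. Next I descend.

Call:
jog_arm(
  plan=[
    [[-0.05,0,-1.5],0],
    [[0,0,-1.5],0],
    [[0,0,-1.5],0],
    [[0,0,-1],0],
    [[0,0,-1],0],
    [[0,0,0],0],
    [[0,0,0],0],
  ],
)

```text
clock: 3.15
tcp_pos: [0.545, 0.2173, 0.1388]
orientation: [-0.072, -3.141, 0.0]
contact_force: [0.2, 0.5, 0.7]
grip_width: 0.0855
```

Call:
jog_arm(
  plan=[
    [[0,0,0],0],
    [[0,0,0],0],
    [[0,0,0],0],
    [[0,0,0],0],
    [[0,0,0],0],
    [[0,0,0],0],
    [[0,0,0],0],
    [[0,0,0],0],
  ],
  hand=0,
  grip_force=40,
)

```text
clock: 3.95
tcp_pos: [0.5451, 0.2175, 0.1392]
orientation: [0.072, 3.14, 0.0]
contact_force: [-0.9, 0.0, 4.8]
grip_width: 0.0175
```

Call:
jog_arm(
  plan=[
    [[0,0,0.5],0],
    [[0,0,1],0],
    [[0,0,1],0],
    [[0,0,1],0],
    [[0,0,1],0],
    [[0,0,1.5],0],
    [[0,0,2],0],
    [[0,0,0],0],
    [[0,0,0],0],
    [[0,0,0],0],
    [[0,0,0],0],
    [[0,0,0],0],
  ],
)

```text
clock: 5.15
tcp_pos: [0.5446, 0.2172, 0.2182]
orientation: [-0.072, -3.14, 0.001]
contact_force: [-0.8, -0.3, -0.9]
grip_width: 0.0174
```

```bash
python3 - <<'E'
from h import *
import cv2
s=grab_frame("side");o=get_obs();t=o["tcp_pos"];print(t,o["contact_force"],o["grip_width"])
for z in(.085,.203-.0):print(pix("side",[t[0],t[1],z]))
cv2.imwrite("pics/s2.png",cv2.resize(s[130:280,210:360,::-1],None,fx=4,fy=4,interpolation=cv2.INTER_CUBIC))
E
```

```text
[0.54468177 0.21725207 0.21827568] [-0.70320407  0.41200132 -1.16790281] 0.0173471973921765
[282.50240908 234.55202703]
[280.88007336 169.65853476]
```

View pics/s2.png

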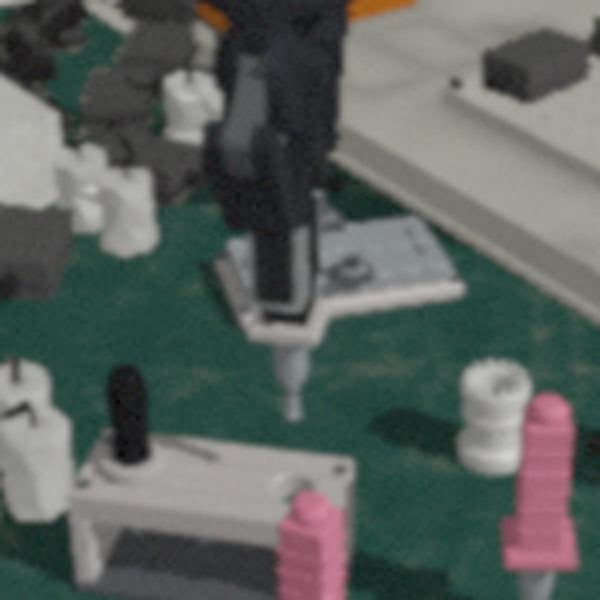

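The probe is out of the stand, upright, with its tip at crop (292,419), i.e. px (283,234.7). That is within 0.5 px of the prediction for TCP − 133 mm. Next I move over the seam start.

Call:
jog_arm(
  plan=[
    [[-0.1,-1.2,0],0],
    [[-0.17,-2.6,0],0],
    [[-0.17,-2.6,0],0],
    [[-0.18,-2.8,0],0],
    [[-0.18,-2.8,0],0],
    [[-0.18,-2.8,0],0],
    [[-0.18,-2.8,0],0],
    [[-0.18,-2.8,0],0],
    [[-0.17,-2.6,0],0],
    [[-0.17,-2.6,0],0],
    [[-0.07,-1.6,0],0],
    [[0,0,0],0],
  ],
)

```text
clock: 6.4
tcp_pos: [0.5266, -0.0584, 0.219]
orientation: [-0.081, -3.14, 0.002]
contact_force: [-0.1, -0.5, -1.1]
grip_width: 0.0175
```

Call:
jog_arm(
  plan=[
    [[0,0,-1],0],
    [[0,0,-1],0],
    [[0,0,-1],0],
    [[0,0,-1],0],
    [[0,0,-1],0],
    [[0,0,0],0],
    [[0,0,0],0],
    [[0,0,0],0],
  ],
)

```text
clock: 7.2
tcp_pos: [0.5278, -0.0547, 0.1693]
orientation: [0.072, 3.14, 0.0]
contact_force: [0.0, 0.2, -1.7]
grip_width: 0.0177
```

```bash
python3 - <<'E'
from h import *
import cv2
s=grab_frame("side");o=get_obs();t=np.mean([(grab_frame("top"),get_obs()["tcp_pos"])[1] for _ in range(4)],0);print(t,o["contact_force"],o["orientation"])
print("pred tip",(pix("side",[t[0],t[1],t[2]-.1333])-[230,150])*5, "start",(pix("side",[.527,-.0545,.02])-[230,150])*5,"fin",(pix("side",[.609,-.0175,.02])-[230,150])*5)
cv2.imwrite("pics/s3.png",cv2.resize(s[150:230,230:350,::-1],None,fx=5,fy=5,interpolation=cv2.INTER_CUBIC))
E
```

```text
[ 0.52770136 -0.05468143  0.16933174] [ 0.2308107  -0.20859804 -0.96324317] [7.19995544e-02 3.13993227e+00 8.75699602e-05]
pred tip [415.17081671 169.89908157] start [416.05827191 201.72129014] fin [220.58826575 228.50548307]
```

View pics/s3.png

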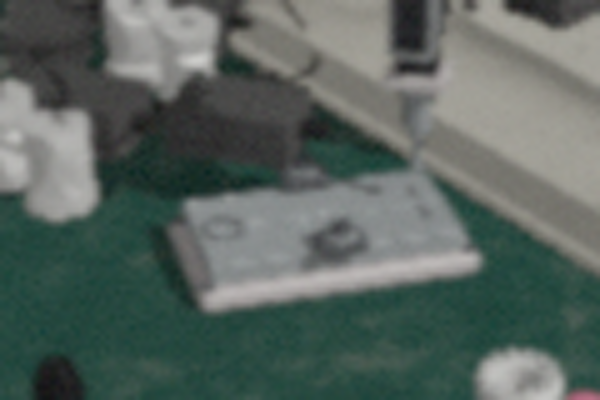

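The tip is at crop (417,168) above the scribed line, whose marks at (412,190) and (425,213) are centred at about (418,201). This matches the projection to under 1 px. Next I lower slowly.

Call:
jog_arm(
  plan=[
    [[-0.05,0,-0.4],0],
    [[0,0,-0.4],0],
    [[0,0,-0.4],0],
    [[0,0,-0.3],0],
    [[0,0,-0.2],0],
    [[0,0,-0.15],0],
    [[0,0,-0.1],0],
    [[0,0,0],0],
    [[0,0,0],0],
    [[0,0,0],0],
  ],
)

```text
clock: 8.45
tcp_pos: [0.5269, -0.0546, 0.1495]
orientation: [-0.072, -3.141, -0.0]
contact_force: [-1.9, 0.2, 1.1]
grip_width: 0.018
```

```bash
python3 - <<'E'
from h import *
import cv2
F=[];T=[]
for i in range(8):
    s=grab_frame("side");o=get_obs();F.append(o["contact_force"]);T.append(o["tcp_pos"])
print(np.mean(T,0),np.mean(F,0),np.std(F,0),o["grip_width"])
cv2.imwrite("pics/s4.png",cv2.resize(s[150:220,265:355,::-1],None,fx=8,fy=8,interpolation=cv2.INTER_CUBIC))
E
```

```text
[ 0.52687712 -0.05464062  0.14943839] [-1.31475744  0.15351575  1.37747987] [0.34389726 0.52538332 0.45728036] 0.017740342033634057
```

View pics/s4.png

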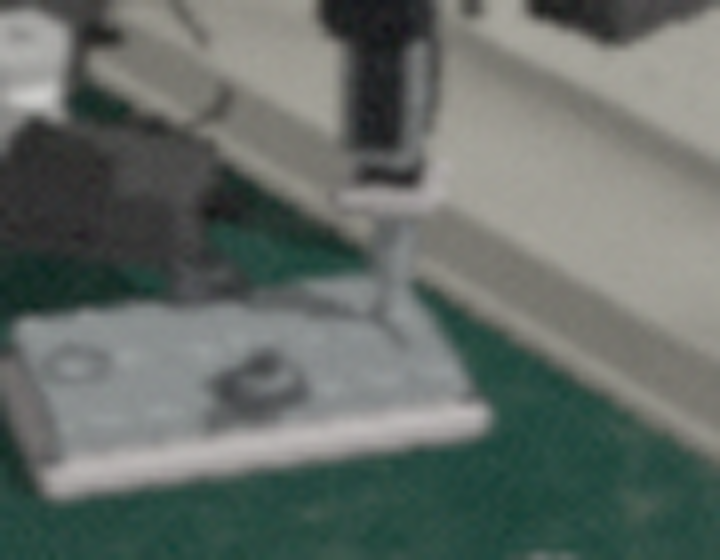

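The tip is on the seam at the line, with net force about 2.4 N (1.4 N measured plus roughly 1 N for the probe's weight) and the plunger about 4 mm in. Next I run along the seam at 3 cm/s.

Call:
jog_arm(
  plan=[
    [[0.27,0.12,0],0],
    [[0.27,0.12,0],0],
    [[0.27,0.12,0],0],
    [[0.27,0.13,0],0],
    [[0.27,0.12,0],0],
    [[0.27,0.12,0],0],
    [[0.27,0.13,0],0],
    [[0.27,0.12,0],0],
    [[0.27,0.12,0],0],
    [[0.27,0.13,0],0],
  ],
)

```text
clock: 9.85
tcp_pos: [0.5542, -0.0423, 0.1494]
orientation: [-0.072, -3.141, -0.0]
contact_force: [-1.4, -0.3, 1.8]
grip_width: 0.0174
```

Call:
jog_arm(
  plan=[
    [[0.27,0.12,0],0],
    [[0.27,0.12,0],0],
    [[0.27,0.12,0],0],
    [[0.27,0.13,0],0],
    [[0.27,0.12,0],0],
    [[0.27,0.12,0],0],
    [[0.27,0.13,0],0],
    [[0.27,0.12,0],0],
    [[0.27,0.12,0],0],
    [[0.27,0.13,0],0],
  ],
)

```text
clock: 10.85
tcp_pos: [0.5811, -0.03, 0.1494]
orientation: [-0.072, -3.141, 0.0]
contact_force: [-1.9, -1.3, 0.7]
grip_width: 0.0174
```

Call:
jog_arm(
  plan=[
    [[0.27,0.12,0],0],
    [[0.27,0.12,0],0],
    [[0.27,0.12,0],0],
    [[0.27,0.13,0],0],
    [[0.27,0.12,0],0],
    [[0.27,0.12,0],0],
    [[0.27,0.13,0],0],
    [[0.27,0.12,0],0],
    [[0.15,0.07,0],0],
    [[0,0,0],0],
    [[0,0,0],0],
  ],
)

```text
clock: 11.95
tcp_pos: [0.6047, -0.0192, 0.1497]
orientation: [0.072, 3.139, 0.001]
contact_force: [-0.1, 0.2, 1.9]
grip_width: 0.0177
```

```bash
python3 - <<'E'
from h import *
import cv2
F=[];T=[]
for i in range(8):
    s=grab_frame("side");o=get_obs();F.append(o["contact_force"]);T.append(o["tcp_pos"])
t=np.mean(T,0);print(t,np.mean(F,0),o["orientation"],(pix("side",[.609,-.0175,.02])-[245,155])*9,(pix("side",[t[0],t[1],.02])-[245,155])*9)
cv2.imwrite("pics/s5.png",cv2.resize(s[155:215,245:325,::-1],None,fx=9,fy=9,interpolation=cv2.INTER_CUBIC))
E
```

```text
[ 0.60455334 -0.01924694  0.14968247] [1.05718805 0.76674521 1.03170605] [7.15856929e-02 3.13970820e+00 4.59953014e-04] [262.05887835 366.30986952] [281.28676646 364.16629685]
```

View pics/s5.png

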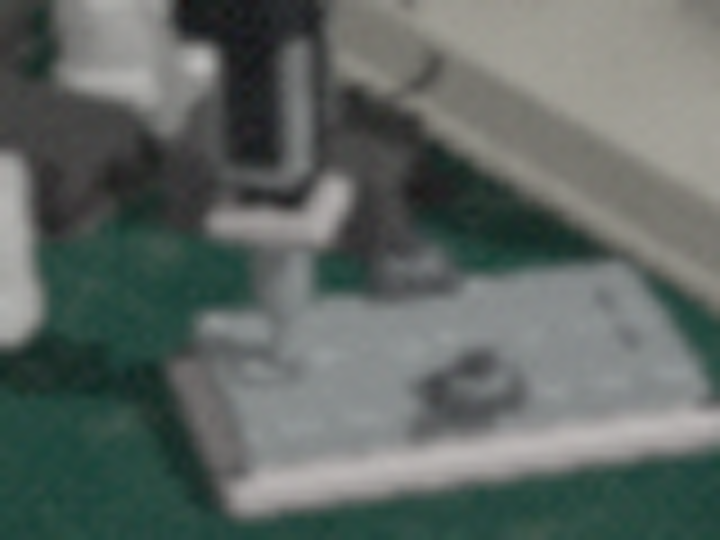

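The tip is at about (284,365), inside the ring (centre about (264,367)), and some 4.5 mm short. I finish the run to the centre and press 1 mm more to reach half-in.

Call:
jog_arm(
  plan=[
    [[0.22,0.09,0],0],
    [[0.2,0.08,0],0],
    [[0,0,-0.05],0],
    [[0,0,-0.05],0],
    [[0,0,0],0],
    [[0,0,0],0],
    [[0,0,0],0],
    [[0,0,0],0],
    [[0,0,0],0],
    [[0,0,0],0],
  ],
)

```text
clock: 13.35
tcp_pos: [0.6081, -0.0179, 0.1484]
orientation: [-0.072, -3.141, 0.0]
contact_force: [-1.3, -0.1, 1.8]
grip_width: 0.0175
```

```bash
python3 - <<'E'
from h import *
import cv2
F=[];T=[]
for i in range(8):
    s=grab_frame("side");o=get_obs();F.append(o["contact_force"]);T.append(o["tcp_pos"])
t=np.mean(T,0);print(t,np.mean(F,0),o["orientation"],o["grip_width"],o["clock"],(pix("side",[t[0],t[1],.02])-[245,155])*9)
cv2.imwrite("pics/s6.png",cv2.resize(s[155:215,245:325,::-1],None,fx=9,fy=9,interpolation=cv2.INTER_CUBIC))
E
```

```text
[ 0.6081778  -0.01790306  0.14838693] [-1.54264529 -0.66422705  1.51629939] [7.19655258e-02 3.14073734e+00 5.34145108e-05] 0.017605681047861543 13.75 [265.68223348 365.75265885]
```

View pics/s6.png

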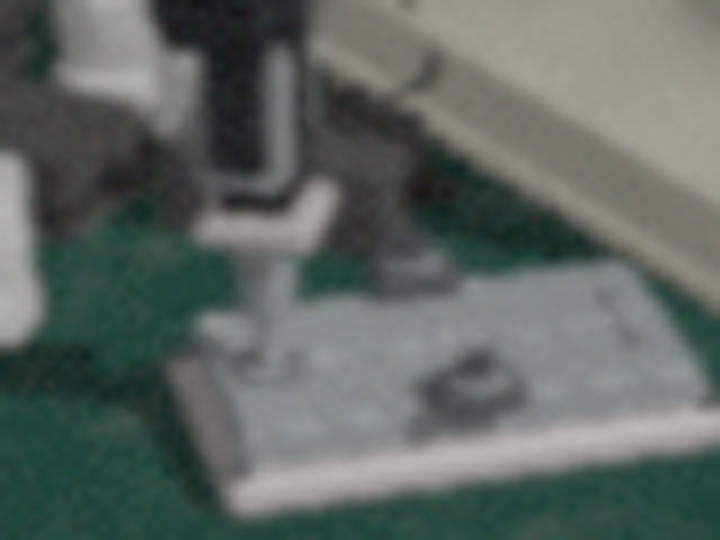

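The tip sits in the middle of the ring at about (265,366). The net push is about 2.5 N with the plunger about 5 mm in, and the probe is upright. I'm handing in.

```bash
python3 -c "
from bench import *
print(hand_in())"
```

```text
the job is handed in; nothing more can be done
None
```

I lifted the black probe with the square grip from the stand and set it upright on the scribed line. I then ran it along the seam at about 3 cm/s and pressed down the whole way, ending in the ring. I handed in at about 14 s with the probe still gripped and pressed; no verdict is given, so I can't confirm the result.

**Last checks:**
- **Position:** the tip is centred in the ring to about 1 mm, by both the image and the arm's own position.
- **Tilt and grip:** the tool was within about 0.001 rad of vertical and the grip width was 17.6 mm.
- **Push:** net force on the plate was about 2.5 N, with the plunger about 5 mm in. The plunger depth comes from arm height and force, because the dark ring was too small to see in the picture.
- **Stops on the seam:** the probe paused twice on the seam while pressed. One was a short settle before the last 4.5 mm, because the first run stopped just short of the ring's centre.
- **Disagreements:** the force reading was noisy, by about 0.5 N. A steady sideways reading of 1–1.5 N changed sign between stops; I took it as friction and noise.

The scriber and the other items on the bench were not touched as far as I could see, though I took no final picture of the whole bench.

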